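# Shut the stick box and snap its clip over

## Task

Put the rolled sticks away: swing the open lid of the storage box down, press its front edge fully home against the dragging seal, then tip the steel clip at the box's front up and over until it snaps past its dead point and springs shut over the lid. Work gently, with a light finger on the clip, which bends beyond 14 N, and under 20 N on the lid, and leave the other things on the table where they are.

Things in the scene. Friction and masses are not known exactly. Their poses are not given: they have to be found in the camera images.
- box: white plastic storage box, 130 mm deep (x), 200 mm wide (y), rim 80 mm above the table; it stands firmly and does not slide. Origin under its centre on the table, z up, +x towards its front, where the clip is; the lid is hinged along the back
- lid_hinge (a point): middle of the lid's hinge line (along y), 66 mm behind the box's centre, 80 mm above the table, axes as the box. The lid is a flat white plate 8 mm thick, 206 mm wide, its underside at the hinge's height when shut (so the shut lid's top is 88 mm above the table) and its front edge 137 mm in front of the hinge line
- front_rim (a point): middle of the front wall's rim, axes as the box. Inside it stands a rubber seal strip: the lid lands on it about 6 mm short of home at its front edge, then drags (about 5 to 9 N near the front edge) until it comes home on rubber bumpers, where the force climbs by about 5 N per mm; let go, it stays home
- clip_line (a point): nominal middle of the clip's hinge line (along y), 80 mm in front of the box's centre, 51 mm up, axes as the box. The clip's bracket slides in slots: the true line lies up to 8 mm further in or out along x, differently on each box and not measured. A sprung steel flap 60 mm wide; its nose does not pass over a lid that is not home
- clip (a joint): angle of the clip, rad: 0 upright and shut, 0.75 leaning fully outwards, open. Upright, its rolled top edge (6 mm bar along y) has its axis 4 mm outside and 40 mm above the hinge line. Its spring resists with up to about 5 N there (more if the finger rubs along it instead of following its arc) until it snaps shut by itself at about 0.09; let go earlier, it springs open
- lid (a joint): angle of the lid in rad: 0 shut and home, about 0.045 when it rests on the seal strip, 1.57 upright, at most 1.75; a stiff hinge, the lid stays where it is left
- mug_mid (a point): white mug, 80 mm wide, 90 tall, standing beside the box; this point is half-way up its axis
- phone: black telephone lying flat beside the box, 150 x 72 x 9 mm; origin under its centre
- bowl: steel bowl, 170 mm wide, 65 tall; origin under its centre
- dish: dark wooden dish, 130 mm wide, 45 tall; origin under its centre
- bottle: tall closed bottle, 72 mm wide, 220 tall; origin under its centre
- jug: clear plastic jug with a handle, 110 mm wide, 120 tall; origin under its centre
- cup: low white cup, 84 mm wide, 62 tall; origin under its centre
- spatula: spatula lying flat, about 200 mm long

How it is judged:
By the outcome, as a careful person would: the job done as asked, in the order asked, and still so for the second after the job is handed in, with the robot touching nothing.
It also fails if it takes over 51 s, if anything falls off the work surface, if the arm or the gripper's body presses on something with over 40 N, if the wrist force passes 120 N, or if a joint passes its speed limit or range.

## Robot

A 6-joint arm with a two-finger parallel gripper is mounted at the origin on the work surface. World frame = base frame: x ahead of the robot, y to its left, z up, the work surface at z = 0. Lengths are in m, angles in rad, forces in N, time in s.
With the tool pointing down it reaches from about 0.275 to 0.825 m from the base axis. Payload 4.9 kg.
Tool frame: the origin (TCP) lies midway between the tips of the shut fingers; the grasp point (between the pads) lies 19 mm behind it (bot.grip_depth is the distance from the TCP to the grasp point, in m); y points along the fingers, x is the direction in which the jaws open and shut, and the axes are right-handed (so a half turn about y gives the same grasp; the last joint's range is limited). The gripper opens to 85 mm and grips with 20 to 120 N. Pads are 22 mm wide; open, the fingers measure 114 mm over their backs; the gripper's body (76 mm by 85 mm) begins 54 mm behind the grasp point. The pads swing forward as they close: fully open they stand 13 mm farther back than shut.
Start: joints at [-1.397, 0.326, -0.193, 1.052, 0, 1.437], TCP at [0.167, -0.524, 0.231] pointing down, gripper open.
Joint ranges: [-2.65, 2.65], [-0.97, 1.79], [-1.3, 1.35], [-1.93, 2.1], [-1.47, 1.37], [-3.14, 3.14]. Speed limits (rad/s): [2.57, 2.57, 3.14, 3.14, 3.14, 3.14].

## Interface

Orientations are given as a unit quaternion [w, x, y, z].
In Python, from cell import bot gives the robot as it stands. Calls block until the motion is done:
- bot.move_pose(position, orientation): joint-space move of the TCP to a pose.
- bot.move_linear(position, speed=0.15, rotation=None, until_force=None): straight line of the TCP; rotation=None keeps the orientation; speed is the mean speed in m/s. With until_force (N) it stops when the force on the tool has changed by that much, and returns True; else False.
- bot.goto_joints(angles): joint-space move.
- bot.set_gripper(opening, grasp_force=None): opening from 0.0 (shut) to 1.0 (fully open); grasp_force is the grip in N (None keeps the last); returns when the fingers have stopped.
- bot.wait(seconds).
- bot.solve_ik(position, orientation): joint angles nearest the present ones, or None.
- bot.camera(name): name is "scene" or "top"; returns the picture (384x512x3 uint8, red, green, blue); there is no depth.
- bot.calibration(name): a dict with "mtx" (3x3 intrinsics, pixels), "extrinsics" (4x4, takes a point from world to camera coordinates). Camera axes: x right, y down, z forward; pixel columns grow to the right and rows downward; lengths in m; the calibration is good to about 2 mm. A picture is of the moment at which its call begins. calibration takes no time and is no camera call.
A pose or a line that the arm cannot do raises bot.PlanningError and nothing moves.
- bot.close_job(): hands the job in, once; it reports no verdict.
Trained networks look in the newest picture that a camera, given by its name, has taken for a name from the list of things; names that differ only in an ending like _2 or _b are one class to them, and where a whole thing is asked for, a point or a joint stands for the part that bears it (a point fixed in the world has none). Each returns a list of dicts, best first, with "confidence" (0 to 1); they miss things now and then, are a little off and sometimes report something else, mostly with a low value. They report only what shows in the picture. A call takes as long as a camera call.
- bot.search_frame(camera, thing): "bbox" ([left, top, width, height] in pixels, round what is visible of it).
Readings, each from a call of its own:
- bot.read_clock(): time.
- bot.read_joint_positions(): joint angles.
- bot.read_joint_vel(): joint speeds.
- bot.read_joint_efforts(): joint torques, N m.
- bot.read_position(): TCP position.
- bot.read_tool_rot(): TCP orientation.
- bot.read_ft_force(): force on the tool from outside, world axes, zero at the start.
- bot.read_moment(): the same for the moment, N m.
- bot.read_gripper_width(): opening from 0.0 (shut) to 1.0 (fully open).
Only numpy, scipy, OpenCV 4.12 (cv2) and the standard library are available. Lean on these libraries where they do the work, as an engineer would, in place of code of your own. Each camera call takes 0.05 s, during which the arm holds its last target. There are 200 camera calls.

## Working session

There is one attempt and no reset: what is moved stays moved. The work goes in short steps, each a Python script; the robot and the scene stay as the last script left them, time stands still between calls to the robot, and variables do not carry over. Pictures are saved under pics/ and viewed, about 8 in all and at most 12, crops included, and the job is handed in when it is done.

```bash
mkdir -p pics; ls; python3 - <<'E'
from cell import bot
import cv2,numpy as np
for n in("scene","top"):
    im=bot.camera(n); cv2.imwrite(f"pics/{n}0.png",im[:,:,::-1])
    c=bot.calibration(n); print(n,np.round(c["mtx"],1).tolist(),np.round(c["extrinsics"],4).tolist())
    for t in["box","lid","clip","mug_mid","phone","bowl","bottle"]:
        print(t,[(np.round(d["bbox"],1).tolist(),round(d["confidence"],2)) for d in bot.search_frame(n,t)[:2]])
print(bot.read_tool_rot(),bot.read_clock())
E
```

```text
pics
scene [[473.2, 0.0, 253.7], [0.0, 473.2, 192.8], [0.0, 0.0, 1.0]] [[-0.8651, 0.5014, 0.0123, 0.436], [0.3093, 0.5525, -0.774, -0.0747], [-0.3949, -0.6658, -0.6331, 1.7188], [0.0, 0.0, 0.0, 1.0]]
box []
lid [([138.9, 134.7, 47.9, 32.8], 0.63), ([236.0, 146.6, 49.6, 60.1], 0.59)]
clip [([216.0, 207.5, 16.4, 13.6], 0.51)]
mug_mid [([274.7, 212.2, 35.8, 37.7], 0.59)]
phone [([193.2, 178.8, 36.6, 30.9], 0.76), ([209.5, 148.1, 79.7, 96.0], 0.31)]
bowl [([140.9, 135.0, 44.8, 36.4], 0.88), ([218.2, 131.0, 56.3, 36.6], 0.6)]
bottle [([328.9, 234.9, 36.2, 76.8], 0.7), ([139.7, 136.4, 49.4, 32.6], 0.66)]
top [[366.2, 0.0, 257.5], [0.0, 366.2, 186.3], [0.0, 0.0, 1.0]] [[0.0035, -0.9999, -0.0132, 0.0088], [-0.9883, -0.0014, -0.1527, 0.5007], [0.1527, 0.0135, -0.9882, 0.9577], [0.0, 0.0, 0.0, 1.0]]
box [([219.0, 132.6, 93.7, 76.8], 0.94)]
lid [([219.1, 172.2, 90.3, 35.9], 0.56), ([75.6, 235.0, 66.1, 51.0], 0.54)]
clip [([242.5, 134.4, 25.7, 13.6], 0.9), ([341.9, 238.5, 103.2, 34.2], 0.29)]
mug_mid [([183.6, 184.2, 40.4, 30.4], 0.82)]
phone [([186.4, 185.4, 36.4, 29.9], 0.75)]
bowl [([383.8, 107.1, 66.7, 61.6], 0.66)]
bottle [([75.0, 183.2, 57.3, 35.7], 0.9)]
[ 0.57074912 -0.57073865  0.41741961 -0.41744904] 0.8
```

```bash
python3 - <<'E'
import cv2
a=cv2.imread("pics/scene0.png")[110:270,120:380]; b=cv2.imread("pics/top0.png")
cv2.imwrite("pics/sc.png",cv2.resize(a,(780,480),interpolation=cv2.INTER_CUBIC))
cv2.imwrite("pics/tc.png",cv2.resize(b[90:290,150:350],(600,600),interpolation=cv2.INTER_CUBIC))
E
```

```text
(no output)
```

View pics/sc.png

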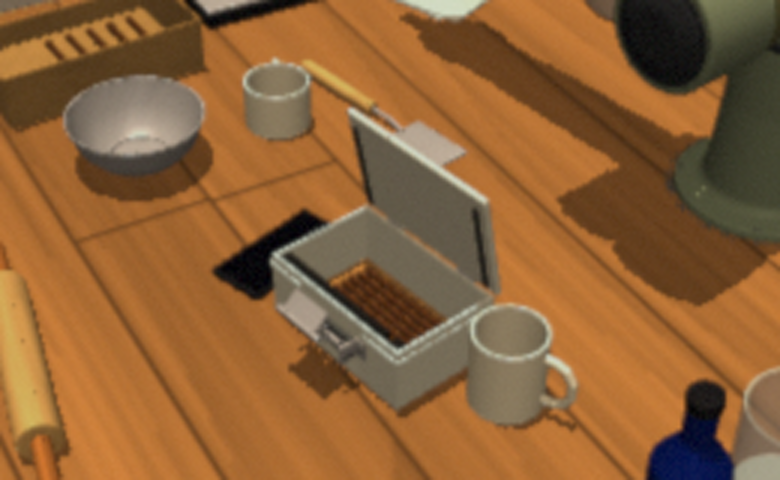

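View pics/tc.png

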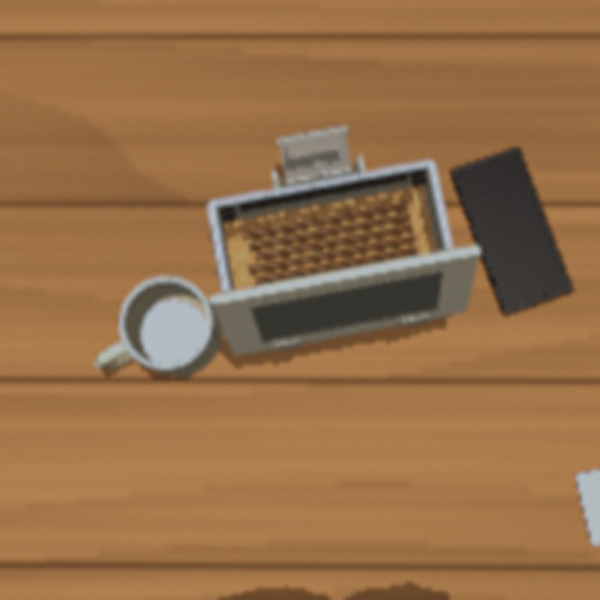

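View pics/top0.png

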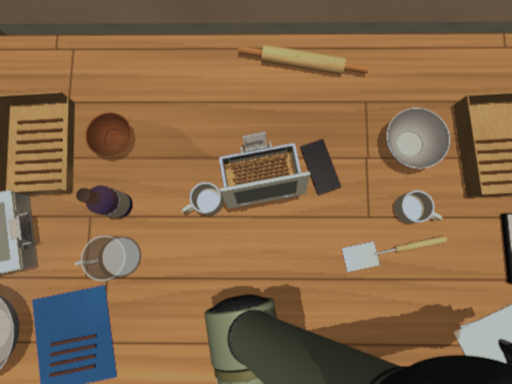

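Scene crop: the box has its front facing away from the robot. The front rim corners are at crop (275,258) and (400,358), the lid is about upright, and the mug stands at the +y rear. Top crop: the front rim corners are at (211,202) and (434,162). The clip leans out at about (315,135), and the lid's upper edge runs from (213,298) to (478,248). Next I'll fit the pose to both views.

```bash
cat > h.py <<'E'
from cell import bot
import numpy as np
from scipy.spatial.transform import Rotation as R
def proj(n,P):
    c=bot.calibration(n);E=np.array(c["extrinsics"]);q=np.array(c["mtx"])@(E[:3,:3]@np.asarray(P)+E[:3,3]);return q[:2]/q[2]
E
python3 - <<'E'
from h import *
from scipy.optimize import least_squares
T=lambda u,v:(150+u/3,90+v/3); S=lambda u,v:(120+u/3,110+v/3)
def lid(th,y,out): 
    r=.137; o=.008*out
    return (-.066+r*np.cos(th)-o*np.sin(th), y, .08+r*np.sin(th)+o*np.cos(th))
obs=[("top",T(211,202),lambda t:(.065,.1,.08)),("top",T(434,162),lambda t:(.065,-.1,.08)),
("scene",S(274,257),lambda t:(.065,-.1,.08)),("scene",S(400,358),lambda t:(.065,.1,.08)),("scene",S(402,410),lambda t:(.065,.1,0)),
("scene",S(350,112),lambda t:lid(t,-.103,.5)),("scene",S(490,203),lambda t:lid(t,.103,.5)),
("top",T(213,300),lambda t:lid(t,.103,.5)),("top",T(478,250),lambda t:lid(t,-.103,.5))]
def w(p,b): return (R.from_euler("z",p[2]).apply(b)+[p[0],p[1],0])
f=lambda p:np.concatenate([proj(n,w(p,g(p[3])))-uv for n,uv,g in obs])
s=least_squares(f,[.5,0,.18,1.6],loss="soft_l1");print(s.x.round(4));print(s.fun.reshape(-1,2).round(1))
# clip bar prediction in top & scene for offsets
for off in(-.008,0,.008):
    for y in(-.03,.03): 
        b=(.08+off+.0402*np.sin(.85),y,.051+.0402*np.cos(.85))
        a,c=proj("top",w(s.x,b)),proj("scene",w(s.x,b));print(off,y,((a-[150,90])*3).round(),((c-[120,110])*3).round())
E
```

```text
[ 5.2530e-01 -4.0000e-04  1.8980e-01  1.3619e+00]
[[-0.8  0.5]
 [-0.9 -0.1]
 [ 0.2 -1.7]
 [-0.1 -1.8]
 [-1.   0.3]
 [ 0.1 -1.8]
 [-0.3 -1.1]
 [-1.7 -0.1]
 [ 0.4 -0.4]]
-0.008 -0.03 [346. 137.] [287. 303.]
-0.008 0.03 [279. 149.] [324. 334.]
0 -0.03 [344. 129.] [281. 306.]
0 0.03 [278. 141.] [318. 337.]
0.008 -0.03 [342. 120.] [274. 310.]
0.008 0.03 [276. 132.] [312. 341.]
```

```bash
cat >> h.py <<'E'
P=np.array([.5253,-.0004]);YAW=.1898
RB=R.from_euler("z",YAW)
def W(x,y,z): return RB.apply([x,y,z])+[P[0],P[1],0]
def quat(s):
    xb,yb=RB.apply([1,0,0]),RB.apply([0,1,0]);x=s*yb;y=np.array([0,0,-1.]);q=R.from_matrix(np.c_[x,y,np.cross(x,y)]).as_quat();return q[[3,0,1,2]]
E
python3 - <<'E'
from h import *
for s in(1,-1):
    print(s,[None if (j:=bot.solve_ik(W(*b),quat(s))) is None else np.round(j,2).tolist() for b in((-.12,-.01,.2),(.05,-.01,.09),(.16,0,.065))])
E
```

```text
1 [[-0.26, 0.1, -0.58, 0.9, 0.0, -0.45], [-0.13, 0.5, -0.31, 0.76, 0.0, -0.32], [-0.06, 0.7, -0.01, 0.86, 0.0, -0.25]]
-1 [[-0.26, 0.1, -0.58, 0.9, 0.0, 2.69], [-0.13, 0.5, -0.31, 0.76, 0.0, 2.82], [-0.06, 0.7, -0.01, 0.86, 0.0, 2.89]]
```

```bash
python3 - <<'E'
from h import *
bot.set_gripper(0.0)
bot.move_pose(W(-.12,-.01,.21),quat(1))
print(bot.read_clock(),bot.read_position().round(3) if hasattr(bot.read_position(),'round') else bot.read_position(),np.round(bot.read_ft_force(),1))
r=.122;h=.011
def tcp(t,r=r): return W(-.066+r*np.cos(t)-.008*np.sin(t)-h,-.01,.08+r*np.sin(t)+.008*np.cos(t))
bot.move_linear(tcp(1.5),0.1,until_force=12)
for t in np.linspace(1.4,.08,12):
    hit=bot.move_linear(tcp(t),0.12,until_force=14)
    print(round(t,2),hit,np.round(bot.read_ft_force(),1),round(bot.read_clock(),2))
    if hit: break
E
```

```text
3.5417 [ 0.41  -0.033  0.21 ] [ 1.  -0.2  0.2]
1.4 False [ 0.2  0.1 -0.1] 4.38
1.28 False [-0.4  0.1  0.3] 4.66
1.16 False [-0.6  0.7 -0.2] 4.93
1.04 False [ 0.8  0.1 -0.8] 5.21
0.92 False [-0.1  0.   0.7] 5.48
0.8 False [ 0.4  0.3 -0.4] 5.76
0.68 False [0.  0.2 0.5] 6.03
0.56 False [-0.4 -0.3 -0.1] 6.31
0.44 False [-0.9  0.8 -0.2] 6.58
0.32 False [-0.1  0.1 -0.9] 6.86
0.2 False [-0.2  0.7  0.2] 7.13
0.08 False [ 1.  -0.2 -0.3] 7.41
```

```bash
python3 - <<'E'
from h import *
import cv2
a=bot.camera("scene")[110:270,120:380,::-1];cv2.imwrite("pics/s1.png",cv2.resize(a,(780,480),interpolation=cv2.INTER_CUBIC))
E
```

```text
(no output)
```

View pics/s1.png

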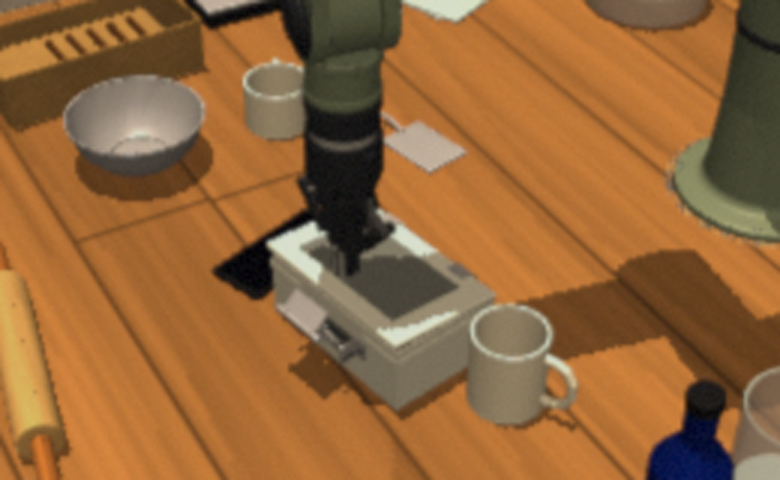

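The scene picture shows the lid nearly down, with the finger on it at crop (348,265); the mug and phone haven't moved. Now I'll press near the front edge.

```bash
python3 - <<'E'
from h import *
bot.move_linear(W(.035,-.01,.106),0.1); bot.move_linear(W(.054,-.01,.106),0.1)
f0=np.mean([bot.read_ft_force() for _ in range(5)],0)
z=.101; bot.move_linear(W(.054,-.01,z),0.05,until_force=8)
while z>.080:
    z-=.001
    hit=bot.move_linear(W(.054,-.01,z),0.015,until_force=12)
    f=np.mean([bot.read_ft_force() for _ in range(4)],0)-f0
    print(round(z,4),hit,round(bot.read_position()[2],4),f.round(1),round(bot.read_clock(),2))
    if hit or f[2]>12: break
E
```

```text
0.1 False 0.1 [ 1.6 -0.   0.7] 8.57
0.099 False 0.099 [1.  0.2 0.1] 8.82
0.098 False 0.0979 [ 0.3 -0.2  0.4] 9.07
0.097 False 0.097 [ 0.8 -0.1 -0.1] 9.32
0.096 False 0.0959 [ 1.  -0.5  0.2] 9.57
0.095 False 0.0949 [ 1.1 -0.3  0.2] 9.82
0.094 False 0.0941 [0.4 0.  2.2] 10.07
0.093 False 0.0933 [0.2 0.2 3.9] 10.32
0.092 False 0.0922 [0.1 1.  5.2] 10.57
0.091 False 0.0912 [1.  0.1 3.4] 10.82
0.09 False 0.0902 [1.5 1.  5.4] 11.07
0.089 False 0.0892 [1.2 1.3 4.7] 11.32
0.088 False 0.0882 [1.9 0.8 4.4] 11.57
0.087 False 0.0875 [1.9 0.8 7.7] 11.82
0.086 False 0.087 [ 1.   0.9 10. ] 12.07
0.085 False 0.0864 [ 0.1  2.1 13. ] 12.32
```

```bash
python3 - <<'E'
from h import *
bot.move_linear(W(.054,-.01,.15),0.15); bot.move_linear(W(.142,0,.15),0.2); bot.move_linear(W(.142,0,.066),0.15)
bot.wait(.2); f0=np.mean([bot.read_ft_force() for _ in range(8)],0)
x=.142
while x>.108:
    x-=.001; bot.move_linear(W(x,0,.066),0.03,until_force=6)
    f=RB.inv().apply(np.mean([bot.read_ft_force() for _ in range(6)],0)-f0)
    p=RB.inv().apply(np.array(bot.read_position())-[*P,0])
    if x<.133: print(round(x,4),p.round(4),f.round(1),round(bot.read_clock(),2))
    if f[0]>1.8: break
print(f0)
E
```

```text
0.133 [ 0.1329 -0.      0.066 ] [-0.5 -0.5  0.4] 16.66
0.132 [ 0.1319 -0.      0.066 ] [ 0.2 -1.4  1.1] 16.91
0.131 [0.1309 0.     0.066 ] [-0.8  0.1  0.2] 17.16
0.13 [0.1299 0.     0.066 ] [ 0.7 -0.8 -0.2] 17.41
0.129 [0.1289 0.     0.066 ] [-0.1 -1.2  1.1] 17.66
0.128 [0.1279 0.     0.066 ] [ 0.3  0.3 -0.4] 17.91
0.127 [ 0.127 -0.     0.066] [-0.5  0.3  1. ] 18.16
0.126 [ 0.1267 -0.      0.0662] [ 3.3  0.7 -0.7] 18.41
[-0.04809848  0.49652281 -0.1114021 ]
```

```bash
python3 - <<'E'
from h import *
f0=np.array([-.05,.5,-.11])
b=lambda t:.0402*np.array([np.sin(t+.0997),0,np.cos(t+.0997)])
t0=np.array([.1268,0,.066])
for t in np.arange(.73,-.011,-.04):
    q=t0+b(t)-b(.75)
    hit=bot.move_linear(W(*q),0.03,until_force=7)
    f=RB.inv().apply(np.mean([bot.read_ft_force() for _ in range(5)],0)-f0)
    p=RB.inv().apply(np.array(bot.read_position())-[*P,0])
    print(round(t,2),hit,p.round(4),f.round(1),round(bot.read_clock(),2))
    if hit or np.linalg.norm(f)>9.5: break
E
```

```text
0.73 False [ 0.1266 -0.      0.0667] [ 1.4 -0.4 -1.6] 18.66
0.69 False [ 0.1254 -0.      0.068 ] [ 2.1 -0.6 -0.2] 18.91
0.65 False [ 0.1243 -0.      0.0692] [ 3.2 -0.2 -0.8] 19.16
0.61 False [ 0.1232 -0.      0.0703] [ 4.7 -0.3  1.1] 19.41
0.57 False [ 1.22e-01 -1.00e-04  7.13e-02] [4.7 1.1 0.6] 19.66
0.53 False [ 1.209e-01 -1.000e-04  7.230e-02] [5.3 1.1 0.5] 19.91
0.49 False [ 1.197e-01 -1.000e-04  7.340e-02] [4.3 1.  2.6] 20.16
0.45 False [ 0.1184 -0.      0.0743] [ 5.2 -0.5  1.1] 20.41
0.41 False [ 1.172e-01 -1.000e-04  7.520e-02] [ 6.  -0.   2.7] 20.66
0.37 False [ 1.158e-01 -1.000e-04  7.610e-02] [6.1 0.8 3. ] 20.91
0.33 False [ 1.145e-01 -1.000e-04  7.690e-02] [5.1 0.1 3.7] 21.16
0.29 False [ 1.131e-01 -1.000e-04  7.770e-02] [ 4.7 -0.1  4.2] 21.41
0.25 False [ 0.111  -0.0002  0.0779] [ 4.2 -0.1  3.7] 21.66
0.21 False [0.1076 0.     0.0772] [ 1.1 -0.8  1.2] 21.91
0.17 False [1.059e-01 1.000e-04 7.740e-02] [ 0.9 -0.6  0.5] 22.16
0.13 False [0.1049 0.0002 0.0782] [ 0.6 -0.6  0.2] 22.41
0.09 False [1.039e-01 1.000e-04 7.890e-02] [-0.2 -0.4  0. ] 22.66
0.05 False [0.1025 0.     0.0792] [-0.5 -0.   0.1] 22.91
0.01 False [ 0.1009 -0.      0.0794] [ 0.1 -0.4 -0. ] 23.16
```

```bash
python3 - <<'E'
from h import *
import cv2
bot.move_linear(W(.15,0,.08),0.1); bot.move_linear(W(.15,0,.2),0.2);bot.move_linear(W(-.1,-.2,.25),0.25)
a=bot.camera("scene")[150:250,190:310,::-1];b=bot.camera("top")[120:220,200:320,::-1]
cv2.imwrite("pics/s2.png",cv2.resize(np.vstack([cv2.resize(a,None,fx=3,fy=3,interpolation=cv2.INTER_CUBIC),cv2.resize(b,None,fx=3,fy=3,interpolation=cv2.INTER_CUBIC)]),(360,600)))
print(bot.read_clock())
E
```

```text
26.1
```

View pics/s2.png

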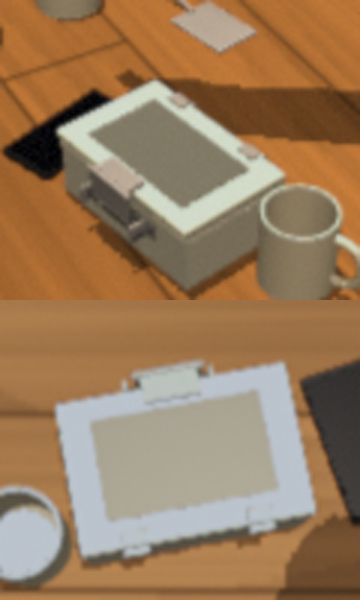

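The last picture shows the lid flat and home. The clip is upright with its nose over the lid's front edge (scene crop (120,180), top crop (168,385)), and the mug and phone are where they were.

```bash
python3 -c "
from cell import bot
bot.wait(.3);print(bot.read_ft_force(),bot.read_clock());bot.close_job()"
```

```text
[ 0.47765335  0.20780522 -0.31856522] 26.4
the job is handed in; nothing more can be done
```

The box is shut and clipped, and I handed the job in at 26.4 s of the 51 s allowed.

- **Lid:** I swung it down with the closed fingers, then pressed near its front edge. The seal dragged at about 4–5 N. The force then climbed over the last millimetre or two to 13 N, which shows the lid came home on its bumpers.
- **Clip:** I found its bar by touch, 2–3 mm further out than nominal, and pushed it along its arc. The highest force I read was about 7 N. It dropped to zero as the clip let go of the finger.
- **Last checks:** After I backed the arm away, pictures from both cameras showed the lid flat and the clip upright with its nose over the lid's front edge. The mug and phone had not moved; I did not check the other things again, but the arm kept clear of them. The tool read no contact force.

**Disagreements:**
- The force dropped at a planned clip angle of about 0.23, not 0.09. I put that down to bar contact and position error, since the pictures show the clip shut.
- The scene-camera fit was up to 1.8 pixels off, roughly 5 mm, so I relied on touch for the final positions.

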